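# Tip the pail of drainage balls into the planter

## Robot

A 6-joint arm with a two-finger parallel gripper is mounted at the origin on the work surface. World frame = base frame: x ahead of the robot, y to its left, z up, the work surface at z = 0. Lengths are in m, angles in rad, forces in N, time in s.
With the tool pointing down it reaches from about 0.425 to 1.125 m from the base axis. Payload 14.9 kg.
Tool frame: the origin (TCP) lies midway between the tips of the shut fingers; the grasp point (between the pads) lies 19 mm behind it; z points along the fingers, y is the direction in which the jaws open and shut (so a half turn about z gives the same grasp; the last joint's range is limited). The gripper opens to 91 mm and grips with 3 to 60 N. Pads are 32 mm wide; open, the fingers measure 118 mm over their backs; the gripper's body (76 mm by 178 mm) begins 60 mm behind the grasp point.
Start: joints at [1.088, 0.379, 1.734, -0, 1.028, -0.033], TCP at [0.304, 0.63, 0.214] pointing down, gripper open.
Joint ranges: [-2.77, 2.77], [-0.74, 2.19], [0, 2.66], [-1.06, 4.2], [0.31, 2.87], [-3.08, 3.08]. Speed limits (rad/s): [1.89, 1.89, 2.39, 3.14, 3.14, 3.14].

## Interface

Orientations are given as a unit quaternion [w, x, y, z].
In Python, from bench import bot gives the robot as it stands.
- The arm moves only by the tool servo_tool, never from a script. Its arguments are lists of equal length, an entry for each row: "delta_pos": the shift along the tool's x, y, z in cm, a list of three; "twist": the turn about the tool's z in rad. A call has 1 to 20 rows; each row is the pose to reach, as a shift and turn from the pose commanded when the call began, along the tool's axes at that moment; what a row does not reach only later rows make up. A row lasts 1/8 s, in which the tool goes at most 62.5 mm and 10.7 degrees, less where a joint would pass 70% of its speed; a pose out of reach is approached as far as the arm can. A call with a gripper value outside its range is refused whole. "jaw" is the gripper's target within -1 to 1 (fully open at 1, half-way at 0, shut at -1), set as the call begins (left out, the last holds). The fingers move at their own pace and stop on an object; "force" is the grip in N (left out, the last holds). Time passes only in rows, so rows that repeat a pose let the fingers close. It gives the time, the measured TCP pose, the force and the opening at its end, in the units of the state.
- bot.get_obs(): the state, without advancing time (a new reading comes with each control period).
- bot.get_image(name): name is "scene" or "top" or "wrist"; returns (picture, depth): 420x560x3 uint8, red, green, blue; 420x560 float32, m along the optical axis (not along the pixel's ray), 0 where there is no reading.
- bot.get_calibration(name): a dict with "intrinsics" (3x3 intrinsics, pixels), "origin" and "rotation" of the camera in the world; the wrist camera has in their place "mount" (4x4, takes a point from camera to tool coordinates, whose origin is the TCP and whose axes are the flange's). Camera axes: x right, y down, z forward; pixel columns grow to the right and rows downward; lengths in m; the calibration is good to about 2 mm. A picture is of the moment at which its call begins: read the wrist's pose just before it. get_calibration takes no time and is no camera call.
- bot.sign_off(): hands the job in, once; it reports no verdict.
Trained networks look in the newest picture that a camera, given by its name, has taken for a name from the list of things; names that differ only in an ending like _2 or _b are one class to them, and where a whole thing is asked for, a point or a joint stands for the part that bears it (a point fixed in the world has none). Each returns a list of dicts, best first, with "confidence" (0 to 1); they miss things now and then, are a little off and sometimes report something else, mostly with a low value. They report only what shows in the picture. A call takes as long as a camera call.
- bot.masks_of(camera, query): "region" (420x560 bool, what is visible of it) and "box" ([left, top, right, bottom] in pixels, round what is visible of it).
The state is a dict: "time": time; "joint_pos": joint angles; "qvel": joint speeds; "joint_efforts": joint torques, N m; "tcp_pos": TCP position; "ee_rot": TCP orientation; "ft_force": force on the tool from outside, world axes, zero at the start; "torque": the same for the moment, N m; "gripper_width": finger opening in m.
Only numpy, scipy, OpenCV 4.12 (cv2) and the standard library are available. Lean on these libraries where they do the work, as an engineer would, in place of code of your own. Each camera call takes 0.05 s, during which the arm holds its last target.

## Task

Lift the little steel pail out of the wooden caddy by the grip of its swinging bail and stand it on the round cork mat, with its clay balls still in it, and let go. Then take the pail by the wooden lug on its bottom rim and, holding it by that lug, tip it well over so that all four clay balls land in the square planter; finally stand the empty pail upright on the mat again and let go. Leave the mug, tape dispenser, pen holder and eraser where they are.

Things in the scene. Friction and masses are not known exactly. Their poses are not given: they have to be found in the camera images.
- pail: Open round steel pail: foot 60 mm across, mouth 100 mm across, 80 mm high, wall 3 mm, floor 4 mm thick, 0.16 kg give or take. Origin at the centre of its underside, z up its axis through the mouth. Its lug points along its own -x, its bail pivots lie on its own y axis at x = 0, y = +-55 mm, 74 mm up. At the start it stands in one of the two bays of the caddy; the mug is in the other.
- bail (a joint): Angle of the pail's wire bail about the pail's +y axis: 0 = standing straight up, positive leans to the pail's +x, limits -0.9 and 0.9. The hinge is a little stiff: the bail stays where it is left, yet the lifted pail hangs nearly upright from it. The middle of the grip is 62 mm from the pivot line.
- grip: The round wooden grip in the middle of the bail, 12 mm thick and 44 mm long, lying along its own (and the pail's) y axis. ORIGIN IS ON THE BAIL'S PIVOT LINE, midway between the pivots; the middle of the grip is 62 mm up this frame's own z axis.
- grip_mid (a point): The middle of the bail grip, where to pinch it; same axes as grip.
- lug: Wooden lug (tipping handle) fixed to the pail at its bottom rim: a block 18 mm wide (along y), 42 mm high, sticking out behind the foot. Its frame is the pail's own frame (same origin and axes): the block spans x = -88 to -29 mm, z = 6 to 48 mm, y = -9 to 9 mm. A good place to pinch its sides is x = -66, y = 0, z = 32 mm.
- ball0_center (a point): One of the four terracotta clay balls, 22 mm across, 10 g; this point is its centre. They start loose in the pail; they roll out when the pail is tipped about 90 degrees or more.
- ball1_center (a point): One of the four terracotta clay balls, 22 mm across, 10 g; this point is its centre. They start loose in the pail; they roll out when the pail is tipped about 90 degrees or more.
- ball2_center (a point): One of the four terracotta clay balls, 22 mm across, 10 g; this point is its centre. They start loose in the pail; they roll out when the pail is tipped about 90 degrees or more.
- ball3_center (a point): One of the four terracotta clay balls, 22 mm across, 10 g; this point is its centre. They start loose in the pail; they roll out when the pail is tipped about 90 degrees or more.
- mat: Round cork mat fixed on the desk, 170 mm across, 4 mm thick. Origin at the centre of its underside (on the desk).
- planter: Empty square concrete-grey planter box, open on top, fixed: outside 180 x 180 mm, 70 mm high, walls and floor 6 mm. Origin at the centre of its underside, axes along its sides. It and the mat may be either way round on the desk.
- caddy: Fixed plywood caddy with two open-topped bays side by side along its y: outside 172 (x) x 290 (y) mm, walls 8 mm thick and 55 mm high, floor 8 mm thick. Origin at the centre of its underside.
- mug: Red mug in the other bay, 74 mm across, 90 mm high, handle on its +y side. Origin at the centre of its underside. Leave alone.
- tape: Steel tape dispenser, 60 (x) x 130 (y) mm, 85 mm high, loose on the desk. Origin at the centre of its underside. Leave alone.
- penholder: Clear acrylic pen holder, 70 x 70 mm and 100 mm high, pens standing up to 150 mm. Origin at the centre of its underside. Leave alone.
- eraser: Yellow eraser lying on the desk, 22 (x) x 55 (y) x 13 mm. Origin at the centre of its underside. Leave alone.
- lamp: Black desk lamp, fixed: round base 130 mm across and 26 mm high, post 14 mm thick at its origin, bar-shaped head 35 (x) x 200 (y) mm centred 40 mm to +y, its top 231 mm up. Origin at the centre of its underside.
- rack_edge (a point): Wooden rack with three upright plastic clipboards, fixed: 140 (x) x 260 (y) mm over all, 172 mm high. This point is the middle of its lower edge on the robot's side (the rack's centre is 70 mm further along its own x, which points away from the robot).

How it is judged:
On the way, in this order (a step that is already met when the one before it is completed fails the run):
1. the pail is lifted clear of the caddy, held by the grip of its bail (contact force between grip and the fingers above 0.5 N and height (world z) of pail above 0.06 m), for 0.1 s.
2. the pail stands on the mat, let go, all the balls still in it (horizontal distance between pail and mat below 0.055 m and angle between pail's own z axis and vertical below 0.1 rad and height (world z) of pail below 0.012 m and contact force between pail and the fingers below 0.1 N and linear speed of pail below 0.03 m/s and distance between each of ball0_center, ball1_center, ball2_center, ball3_center and pail below 0.085 m), for 0.2 s.
3. the pail is tipped well over, held by its lug (angle between pail's own z axis and vertical above 1.35 rad and contact force between lug and the fingers above 0.5 N and height (world z) of pail above 0.06 m), for 0.1 s.
At the end, for the whole second after the job is handed in: All four balls lie inside the planter, below its brim; the pail stands upright (within 0.1 rad) and at rest on the mat, its middle within 55 mm of the mat's middle, untouched by the gripper (horizontal distance between pail and mat below 0.055 m and angle between pail's own z axis and vertical below 0.1 rad and height (world z) of pail below 0.012 m and contact force between pail and the fingers below 0.1 N and linear speed of pail below 0.03 m/s and x of ball0_center in the frame of planter between -0.088 and 0.088 m and y of ball0_center in the frame of planter between -0.088 and 0.088 m and height (world z) of each of ball0_center, ball1_center, ball2_center, ball3_center below 0.06 m and x of ball1_center in the frame of planter between -0.088 and 0.088 m and y of ball1_center in the frame of planter between -0.088 and 0.088 m and x of ball2_center in the frame of planter between -0.088 and 0.088 m and y of ball2_center in the frame of planter between -0.088 and 0.088 m and x of ball3_center in the frame of planter between -0.088 and 0.088 m and y of ball3_center in the frame of planter between -0.088 and 0.088 m).
It fails at once if the mug is pushed more than 40 mm or tipped (distance of mug from where it was at the start of the episode above 0.04 m or angle between mug's own z axis and vertical above 0.5 rad).
It fails at once if the tape dispenser is pushed more than 40 mm or tipped (distance of tape from where it was at the start of the episode above 0.04 m or angle between tape's own z axis and vertical above 0.5 rad).
It fails at once if the pen holder is pushed more than 40 mm or tipped (distance of penholder from where it was at the start of the episode above 0.04 m or angle between penholder's own z axis and vertical above 0.5 rad).
It fails at once if the eraser is pushed more than 40 mm (distance of eraser from where it was at the start of the episode above 0.04 m).
It also fails if it takes over 72 s, if anything falls off the work surface, if the arm or the gripper's body presses on something with over 40 N, if the wrist force passes 120 N, or if a joint passes its speed limit or range.

## Working session

There is one attempt and no reset: what is moved stays moved. The work goes in short steps, Python scripts to look and compute and a tool call to move; the robot and the scene stay as the last step left them, time stands still between calls to the robot, and variables do not carry over. Pictures are saved under pics/ and viewed, and the job is handed in when it is done.

Besides the shell and the picture viewer there is one more tool, called after ">>>" as name(argument=value, ...), one argument or row to a line, values as JSON. servo_tool: Moves the arm, as the interface text tells. Its arguments: {"type":"object","properties":{"delta_pos":{"type":"array"},"twist":{"type":"array"},"jaw":{"type":"number"},"force":{"type":"number"}},"required":["delta_pos","twist"]}

```bash
ls; mkdir -p pics
cat > h.py <<'E'
from bench import bot
import numpy as np, cv2
from scipy.spatial.transform import Rotation as R
def cam(name):
    c=bot.get_calibration(name); K=np.array(c["intrinsics"])
    if name=="wrist":
        o=bot.get_obs(); q=o["ee_rot"]; T=np.eye(4); T[:3,:3]=R.from_quat([q[1],q[2],q[3],q[0]]).as_matrix(); T[:3,3]=o["tcp_pos"]
        M=T@np.array(c["mount"]); return K,M[:3,:3],M[:3,3]
    return K,np.array(c["rotation"]),np.array(c["origin"])
def cloud(name,save=None):
    K,Rm,o=cam(name); im,d=bot.get_image(name)
    v,u=np.mgrid[0:420,0:560]
    P=np.stack([(u-K[0,2])/K[0,0]*d,(v-K[1,2])/K[1,1]*d,d],-1)@Rm.T+o
    P[d==0]=np.nan
    if save: cv2.imwrite("pics/"+save+".png",im[:,:,::-1])
    return im,d,P
E
python3 - <<'E'
from h import *
o=bot.get_obs(); print(o)
for n in ["top","scene","wrist"]:
    K,Rm,oo=cam(n); print(n,K[0,0],K[0,2],K[1,2],oo.round(3),Rm.round(2).tolist())
    im,d,P=cloud(n,n+"0"); np.savez("/tmp/"+n,im=im,P=P)
    for q in ["pail","grip","lug","mat","planter","caddy","mug","tape","penholder","eraser","lamp"]:
        if n=="wrist" and q not in("pail","grip","lug"): continue
        for r in bot.masks_of(n,q)[:1]:
            p=P[r["region"]]; p=p[~np.isnan(p[:,0])]
            if len(p): print(n,q,round(r["confidence"],2),np.round(r["box"]),len(p),np.median(p,0).round(3),np.percentile(p,1,axis=0).round(3),np.percentile(p,99,axis=0).round(3))
print(bot.get_obs()["time"])
E
```

```text
pics
{'time': 0.0, 'joint_pos': array([ 1.08771270e+00,  3.79411029e-01,  1.73476289e+00, -8.61983444e-06,
        1.02849760e+00, -3.32816058e-02]), 'qvel': array([-8.70956667e-04, -1.26505360e-03,  2.72216690e-05, -5.67618455e-04,
        7.62036623e-04,  1.47767344e-03]), 'joint_efforts': array([-4.69763709e-04, -7.63724041e+01, -4.34362113e+01,  6.50244649e-02,
        4.24849195e-02, -9.69504481e-05]), 'tcp_pos': array([0.3041667 , 0.6300329 , 0.21329539]), 'ee_rot': array([-1.34162399e-04,  2.23007664e-01,  9.74816542e-01, -5.22497321e-04]), 'ft_force': array([ 0.46079993, -0.18536157,  0.61046488]), 'torque': array([-0.04502848,  0.02175185, -0.01097429]), 'gripper_width': 0.09123606309419954}
top 454.5270992296074 289.10929966561565 211.97045992551298 [0.427 0.023 1.012] [0.05, -0.7, 0.71, -0.07]Traceback (most recent call last):
  File "<stdin>", line 5, in <module>
  File "h.py", line 13, in cloud
    P=np.stack([(u-K[0,2])/K[0,0]*d,(v-K[1,2])/K[1,1]*d,d],-1)@Rm.T+o
      ~~~~~~~~~~~~~~~~~~~~~~~~~~~~~~~~~~~~~~~~~~~~~~~~~~~~~~~~^~~~~
ValueError: matmul: Input operand 1 has a mismatch in its core dimension 0, with gufunc signature (n?,k),(k,m?)->(n?,m?) (size 4 is different from 3)
```

```bash
sed -i 's/return K,np.array(c\["rotation"\]),np/q=c["rotation"]; return K,R.from_quat([q[1],q[2],q[3],q[0]]).as_matrix(),np/' h.py
python3 - <<'E'
from h import *
print(bot.get_calibration("wrist"))
for n in ["top","scene","wrist"]:
    K,Rm,oo=cam(n); print(n,K[0,0],K[0,2],K[1,2],oo.round(3),Rm.round(2).tolist())
    im,d,P=cloud(n,n+"0"); np.savez("/tmp/"+n,im=im,P=P)
    for q in ["pail","grip","lug","mat","planter","caddy","mug","tape","penholder","eraser","lamp"]:
        if n=="wrist" and q not in("pail","grip","lug"): continue
        for r in bot.masks_of(n,q)[:1]:
            p=P[r["region"]]; p=p[~np.isnan(p[:,0])]
            if len(p): print(n,q,round(r["confidence"],2),np.round(r["box"]),len(p),np.median(p,0).round(3),np.percentile(p,1,axis=0).round(3),np.percentile(p,99,axis=0).round(3))
print(bot.get_obs()["time"])
E
```

```text
{'intrinsics': array([[336.80980947,   0.        , 283.07561754],
       [  0.        , 336.80980947, 213.61013607],
       [  0.        ,   0.        ,   1.        ]]), 'mount': array([[ 6.09310208e-04, -9.68419930e-01, -2.49324021e-01,
         6.94712821e-02],
       [ 9.99999808e-01,  6.17218758e-04,  4.64581978e-05,
         6.39966473e-04],
       [ 1.08896418e-04, -2.49324002e-01,  9.68420121e-01,
        -1.71637350e-01],
       [ 0.00000000e+00,  0.00000000e+00,  0.00000000e+00,
         1.00000000e+00]])}
top 454.5270992296074 289.10929966561565 211.97045992551298 [0.427 0.023 1.012] [[-0.01, -0.98, 0.18], [-1.0, -0.0, -0.03], [0.03, -0.18, -0.98]]
top pail 0.5 [418. 227. 471. 285.] 1678 [ 0.52  -0.346  0.053] [ 0.456 -0.374  0.008] [ 0.556 -0.303  0.101]
top grip 0.44 [377. 239. 399. 248.] 162 [ 0.525 -0.198  0.143] [ 0.515 -0.235  0.015] [ 0.546 -0.173  0.147]
top lug 0.6 [361. 251. 382. 279.] 280 [ 0.491 -0.181  0.056] [ 0.466 -0.198  0.011] [ 0.522 -0.17   0.061]
top mat 0.55 [122. 208. 199. 287.] 4670 [0.531 0.275 0.005] [0.452 0.196 0.   ] [0.611 0.355 0.009]
top plan
[... 1518 characters left out ...]
0.625 -0.115  0.061]
scene mug 0.77 [215. 112. 247. 149.] 803 [ 0.522 -0.325  0.067] [ 0.461 -0.375  0.01 ] [ 0.56  -0.299  0.102]
scene tape 0.58 [229. 284. 268. 339.] 1259 [0.771 0.206 0.046] [0.738 0.137 0.004] [0.799 0.263 0.086]
scene penholder 0.86 [298. 314. 335. 360.] 1333 [0.672 0.351 0.061] [0.632 0.312 0.001] [0.71  0.391 0.146]
scene eraser 0.73 [368. 237. 382. 255.] 133 [0.374 0.225 0.013] [0.352 0.202 0.003] [0.397 0.245 0.018]
scene lamp 0.76 [185. 196. 235. 281.] 2328 [0.787 0.029 0.078] [ 0.719 -0.14   0.001] [0.836 0.14  0.235]
wrist 336.80980946522914 283.0756175423486 213.6101360697547 [0.242 0.661 0.386] [[0.43, 0.87, 0.22], [0.9, -0.42, -0.11], [-0.0, 0.25, -0.97]]
1.45
```

View pics/top0.png

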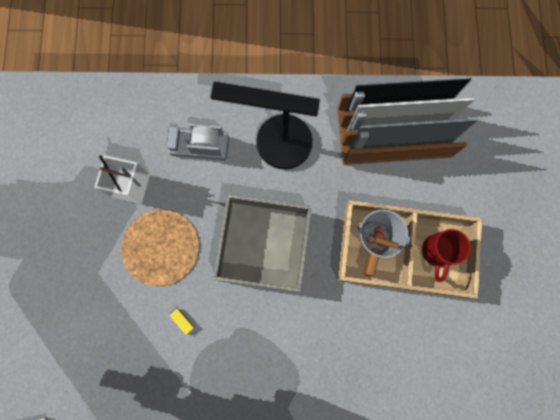

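View pics/scene0.png

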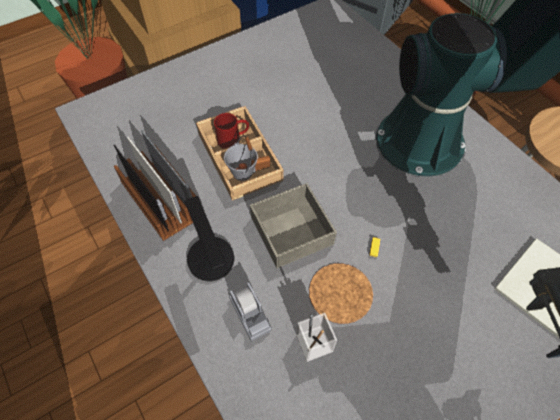

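View pics/wrist0.png

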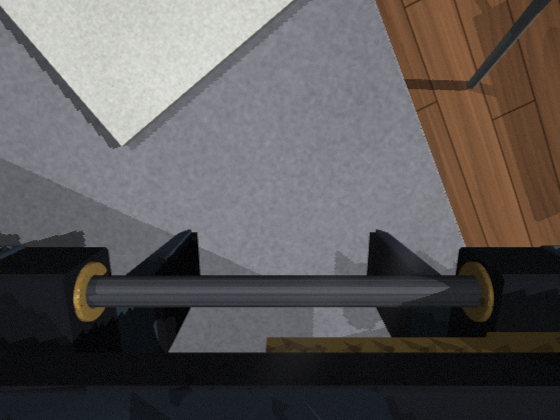

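```bash
cat > m.py <<'E'
from h import *
from scipy.optimize import least_squares
def circ(p,r=None):
    f=(lambda q:np.hypot(p[:,0]-q[0],p[:,1]-q[1])-(q[2] if r is None else r))
    s=least_squares(f,[*p[:,:2].mean(0),.05],loss="soft_l1",f_scale=.003); return s.x,np.abs(s.fun).mean()
E
python3 - <<'E'
from m import *
for n in ["top","scene"]:
    D=np.load(f"/tmp/{n}.npz"); P=D["P"].reshape(-1,3)
    s=P[(abs(P[:,0]-.54)<.09)&(abs(P[:,1]+.2)<.085)]
    rim=s[(s[:,2]>.082)&(s[:,2]<.094)]; print(n,"rim",len(rim),circ(rim))
    g=s[s[:,2]>.135]; c=g.mean(0); w,v=np.linalg.eigh(np.cov(g[:,:2].T)); print("grip",len(g),c,v[:,1],np.sqrt(w),np.percentile(g[:,2],95))
    for r in bot.masks_of(n,"lug")[:1]:
        p=P[r["region"].ravel()]; p=p[abs(p[:,2]-.057)<.006]; print("lugtop",len(p),p.mean(0),p.min(0),p.max(0))
    m=P[(abs(P[:,2]-.005)<.004)]
    for q in ["mat","planter"]:
        for r in bot.masks_of(n,q)[:1]:
            p=P[r["region"].ravel()]; 
            if q=="mat": e,i=cv2.minEnclosingCircle((p[:,:2]*1000).astype(np.float32)); print("mat",e,i, np.median(p,0))
            else:
                p=p[p[:,2]>.06]; print(q,cv2.minAreaRect((p[:,:2]*1000).astype(np.float32)))
E
```

```text
top rim 346 (array([ 0.55073889, -0.20158626,  0.04760763]), np.float64(0.0014177281315063764))
grip 165 [ 0.52497315 -0.19400174  0.14283937] [0.27737516 0.96076169] [0.00315255 0.01687282] 0.14646361287589912
lugtop 205 [ 0.49246743 -0.18357189  0.05648606] [ 0.46550337 -0.2004993   0.05105632] [ 0.52235393 -0.16955216  0.06156266]
mat (532.5193481445312, 276.5202331542969) 86.34452819824219 [nan nan nan]
planter ((534.9979248046875, 46.88267135620117), (180.16879272460938, 180.2644805908203), 81.61559295654297)
scene rim 173 (array([ 0.5518046 , -0.19921369,  0.04789465]), np.float64(0.002016106677296373))
grip 69 [ 0.52804098 -0.1878287   0.1420019 ] [0.2835391  0.95896068] [0.00326499 0.01730416] 0.14712514193304038
lugtop 77 [ 0.49167507 -0.17944239  0.05534121] [ 0.46616017 -0.19147671  0.05118287] [ 0.52481257 -0.16795564  0.06038074]
mat (541.282470703125, 281.2904052734375) 97.84150695800781 [nan nan nan]
planter ((535.1207885742188, 48.699378967285156), (183.74330139160156, 180.91395568847656), 81.48353576660156)
```

```bash
cat > go.py <<'E'
import sys
from h import *
def go(x,y,z,yaw=None):
    o=bot.get_obs(); q=o["ee_rot"]; M=R.from_quat([q[1],q[2],q[3],q[0]]).as_matrix(); p=np.array(o["tcp_pos"])
    y0=np.arctan2(M[1,1],M[0,1]); d=M.T@(np.array([x,y,z])-p)*100
    tw=0 if yaw is None else -(yaw-y0); tw=(tw+np.pi)%(2*np.pi)-np.pi
    print("t",round(o["time"],2),"tcp",p.round(4),"yaw",round(y0,3),"j",np.round(o["joint_pos"],2),"F",np.round(o["ft_force"],1),"w",round(o["gripper_width"],4))
    print("delta cm",d.round(2),"twist",round(tw,3))
if __name__=="__main__": go(*map(float,sys.argv[1:]))
E
python3 go.py .526 -.192 .22 -.287
```

```text
t 1.75 tcp [0.3044 0.6304 0.2139] yaw 1.121 j [ 1.09  0.38  1.73 -0.    1.03 -0.03] F [-0.4  0.4  0.5] w 0.0911
delta cm [-55.71 -64.42  -0.6 ] twist 1.408
```

>>> servo_tool(
  delta_pos=[
    [-3.5, -4, 0],
    [-7, -8, 0],
    [-10.5, -12, 0],
    [-14, -16, 0],
    [-17.5, -20, 0],
    [-21, -24, 0],
    [-24.5, -28, 0],
    [-28, -32, 0],
    [-31.5, -36, 0],
    [-35, -40, 0],
    [-38.5, -44, 0],
    [-42, -48, 0],
    [-45.5, -52, 0],
    [-49, -56, 0],
    [-52.5, -60, 0],
    [-55.7, -64.4, -0.6],
    [-55.7, -64.4, -0.6],
    [-55.7, -64.4, -0.6],
    [-55.7, -64.4, -0.6],
  ],
  twist=[0.09, 0.18, 0.27, 0.36, 0.45, 0.54, 0.63, 0.72, 0.81, 0.9, 0.99, 1.08, 1.17, 1.26, 1.35, 1.408, 1.408, 1.408, 1.408],
  jaw=1,
)

```text
time: 4.12
tcp_pos: [0.5257, -0.1907, 0.2198]
ee_rot: [-0.0, 0.801, 0.599, -0.0]
ft_force: [0.4, -0.6, -0.4]
gripper_width: 0.0915
```

```bash
python3 go.py .526 -.192 .121 -.287
python3 - <<'E'
from m import *
im,d,P=cloud("wrist","wrist1")
P=P.reshape(-1,3)
s=P[(abs(P[:,0]-.53)<.04)&(abs(P[:,1]+.19)<.05)&(P[:,2]>.132)&(P[:,2]<.152)]
if len(s)>20:
    w,v=np.linalg.eigh(np.cov(s[:,:2].T)); print(len(s),s.mean(0),(s.min(0)+s.max(0))/2,v[:,1],s[:,2].max())
for q in ["grip","pail","lug"]:
    for r in bot.masks_of("wrist",q)[:1]:
        p=P[r["region"].ravel()]; print(q,r["confidence"],r["box"],np.nanmedian(p,0))
E
```

```text
t 4.12 tcp [ 0.5257 -0.1907  0.2198] yaw -0.286 j [-0.39  0.15  2.02  0.    0.97 -0.1 ] F [ 0.4 -0.6 -0.4] w 0.0915
delta cm [-0.12  0.07  9.88] twist 0.001
1082 [ 0.52864901 -0.18963187  0.14191677] [ 0.5309234  -0.19306007  0.13912398] [0.28988507 0.95706146] 0.14622171992851038
grip 0.96 [276.0, 193.4, 290.5, 249.5] [ 0.52786089 -0.19125649  0.14384884]
pail 0.88 [225.3, 144.8, 365.4, 271.9] [ 0.54965952 -0.20032386  0.06687984]
```

View pics/wrist1.png

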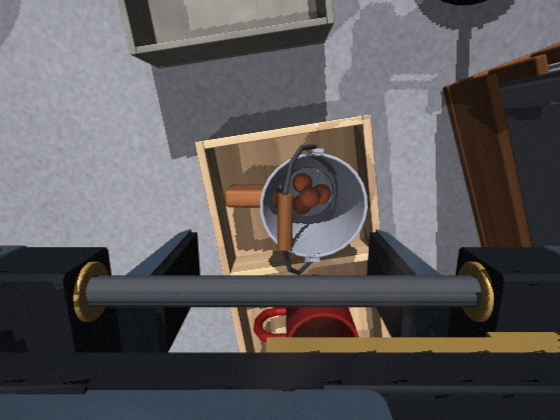

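>>> servo_tool(
  delta_pos=[
    [0, 0.2, 3],
    [0, 0.2, 6],
    [0, 0.2, 8.5],
    [0, 0.2, 10],
    [0, 0.2, 10],
  ],
  twist=[0, 0, 0, 0, 0],
)

```text
time: 4.95
tcp_pos: [0.5275, -0.192, 0.1193]
ee_rot: [-0.001, 0.801, 0.599, -0.0]
ft_force: [-0.2, -0.1, -0.8]
gripper_width: 0.0913
```

>>> servo_tool(
  delta_pos=[
    [0, 0, 0],
    [0, 0, 0],
    [0, 0, 0],
    [0, 0, 0],
    [0, 0, 0],
    [0, 0, 0],
    [0, 0, 0],
    [0, 0, 0],
  ],
  twist=[0, 0, 0, 0, 0, 0, 0, 0],
  jaw=-1,
  force=30,
)

```text
time: 5.95
tcp_pos: [0.5279, -0.1923, 0.1199]
ee_rot: [-0.0, 0.801, 0.599, -0.0]
ft_force: [-0.1, 0.0, -0.1]
gripper_width: 0.014
```

>>> servo_tool(
  delta_pos=[
    [0, 0.4, -0.15],
    [0, 0.8, -0.3],
    [0, 1.2, -0.4],
    [0, 1.6, -0.5],
    [0, 2.0, -0.58],
    [0, 2.3, -0.62],
    [0, 2.5, -0.65],
    [0, 2.5, -0.65],
  ],
  twist=[0, 0, 0, 0, 0, 0, 0, 0],
  force=4,
)

```text
time: 6.95
tcp_pos: [0.5524, -0.1996, 0.1267]
ee_rot: [0.0, 0.801, 0.599, 0.0]
ft_force: [-0.0, 0.4, 6.0]
gripper_width: 0.0118
```

```bash
python3 go.py .55 -.199 .21 -.287
python3 - <<'E'
from m import *
cloud("wrist","wrist2")
cloud("scene","scene2")
E
```

```text
t 6.95 tcp [ 0.5524 -0.1996  0.1267] yaw -0.287 j [-0.39  0.32  2.   -0.    0.81 -0.1 ] F [-0.   0.4  6. ] w 0.0118
delta cm [-0.01 -0.24 -8.33] twist -0.0
```

View pics/wrist2.png

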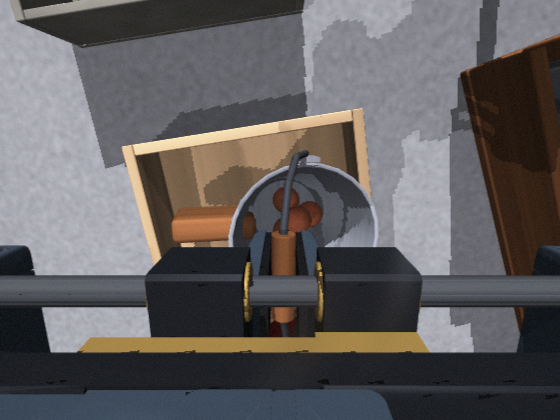

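>>> servo_tool(
  delta_pos=[
    [0, 0, 0],
    [0, 0, -0.5],
    [0, 0, -1],
    [0, 0, -2],
    [0, 0, -3],
    [0, 0, -4],
  ],
  twist=[0, 0, 0, 0, 0, 0],
  force=30,
)

```text
time: 7.8
tcp_pos: [0.5519, -0.1994, 0.1673]
ee_rot: [0.0, 0.801, 0.599, 0.0]
ft_force: [-0.2, 0.1, -2.1]
gripper_width: 0.011
```

```bash
python3 go.py .55 -.199 .27 -.287
python3 - <<'E'
from m import *
cloud("wrist","wrist3")
cloud("scene","scene3")
im=np.hstack([cv2.imread("pics/wrist3.png"),cv2.resize(cv2.imread("pics/scene3.png")[90:230,150:330],None,fx=3,fy=3)])
cv2.imwrite("pics/c3.png",cv2.resize(im,(800,int(800*im.shape[0]/im.shape[1]))))
E
```

```text
t 7.8 tcp [ 0.5519 -0.1994  0.1673] yaw -0.287 j [-0.39  0.27  1.99 -0.    0.89 -0.1 ] F [-0.2  0.1 -2.1] w 0.011
delta cm [ -0.02  -0.19 -10.27] twist 0.0
```

View pics/c3.png

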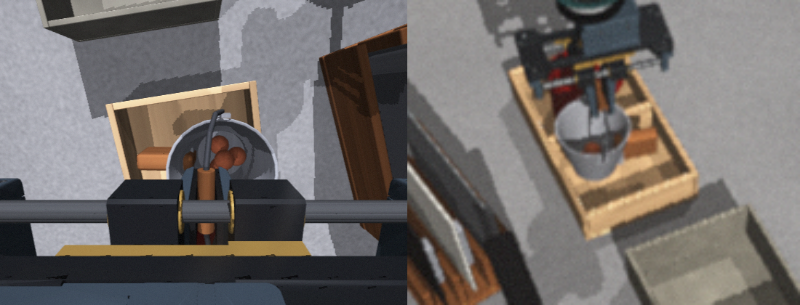

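>>> servo_tool(
  delta_pos=[
    [0, 0, -1.5],
    [0, 0, -3.5],
    [0, 0, -5.5],
    [0, 0, -7],
    [0, 0, -7.5],
    [0, 0, -7.5],
  ],
  twist=[0, 0, 0, 0, 0, 0],
)

```text
time: 8.65
tcp_pos: [0.5518, -0.1994, 0.2415]
ee_rot: [0.0, 0.801, 0.599, 0.0]
ft_force: [0.3, 0.3, -2.9]
gripper_width: 0.0116
```

```bash
python3 go.py .532 .277 .243 0
```

```text
t 8.65 tcp [ 0.5518 -0.1994  0.2415] yaw -0.287 j [-0.39  0.17  1.95  0.    1.02 -0.1 ] F [ 0.3  0.3 -2.9] w 0.0116
delta cm [ 45.13 -15.39  -0.15] twist -0.287
```

>>> servo_tool(
  delta_pos=[
    [0.9, -0.3, 0],
    [2.7, -0.9, 0],
    [5.4, -1.8, 0],
    [8.6, -2.9, 0],
    [11.7, -4, 0],
    [14.9, -5.1, 0],
    [18, -6.2, 0],
    [21.2, -7.2, 0],
    [24.4, -8.3, 0],
    [27.5, -9.4, 0],
    [30.7, -10.5, 0],
    [33.8, -11.5, 0],
    [37, -12.6, 0],
    [40.1, -13.7, 0],
    [42.9, -14.6, 0],
    [44.7, -15.2, 0],
    [45.1, -15.4, 0],
    [45.1, -15.4, 0],
    [45.1, -15.4, 0],
  ],
  twist=[-0.01, -0.02, -0.03, -0.05, -0.07, -0.09, -0.11, -0.13, -0.15, -0.17, -0.19, -0.21, -0.23, -0.25, -0.27, -0.285, -0.287, -0.287, -0.287],
)

```text
time: 11.02
tcp_pos: [0.5318, 0.276, 0.2414]
ee_rot: [0.0, 0.707, 0.707, -0.0]
ft_force: [0.5, -0.2, -2.6]
gripper_width: 0.0112
```

```bash
python3 go.py .532 .277 .13 0
python3 - <<'E'
from m import *
im,d,P=cloud("top","top4"); 
p=P.reshape(-1,3)
for r in bot.masks_of("top","pail")[:1]:
    s=P[r["region"]]; print(r["confidence"],r["box"],np.nanmedian(s,0),np.nanpercentile(s,[1,99],axis=0))
s=p[(abs(p[:,0]-.532)<.08)&(abs(p[:,1]-.277)<.08)&(p[:,2]>.05)]; print(len(s))
im,d,P=cloud("scene","scene4")
for r in bot.masks_of("scene","pail")[:1]:
    s=P[r["region"]]; print(r["confidence"],r["box"],np.nanmedian(s,0),np.nanpercentile(s,[1,99],axis=0))
E
```

```text
t 11.03 tcp [0.5318 0.276  0.2414] yaw -0.001 j [ 0.44  0.19  1.93 -0.    1.03  0.44] F [ 0.5 -0.2 -2.6] w 0.0112
delta cm [ 0.1   0.02 11.14] twist -0.001
0.88 [126.4, 200.9, 165.9, 281.4] [0.53116834 0.26516404 0.16897557] [[0.46112822 0.21912294 0.00310109]
 [0.59072209 0.33312512 0.32899   ]]
13229
0.84 [324.6, 233.9, 373.7, 289.7] [0.53319966 0.28492935 0.17185745] [[0.46257911 0.23835927 0.12851366]
 [0.59251286 0.33058381 0.26312888]]
```

View pics/scene4.png

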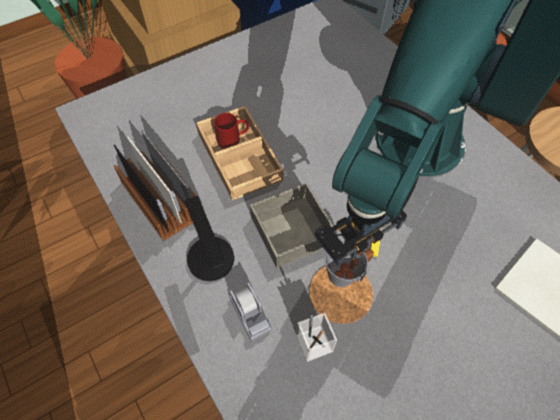

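>>> servo_tool(
  delta_pos=[
    [0, 0, 1.5],
    [0, 0, 3.5],
    [0, 0, 5.5],
    [0, 0, 7.5],
    [0, 0, 9.5],
    [0, 0, 10.5],
    [0, 0, 11],
    [0, 0, 11.3],
    [0, 0, 11.6],
    [0, 0, 11.8],
    [0, 0, 11.8],
  ],
  twist=[0, 0, 0, 0, 0, 0, 0, 0, 0, 0, 0],
)

```text
time: 12.6
tcp_pos: [0.5318, 0.2768, 0.1235]
ee_rot: [0.0, 0.707, 0.707, 0.0]
ft_force: [-0.4, -0.7, -2.3]
gripper_width: 0.0114
```

```bash
python3 go.py .532 .277 .13 0
python3 - <<'E'
from m import *
for n in ["wrist","scene"]:
    im,d,P=cloud(n,n+"5"); P=P.reshape(-1,3)
    for r in bot.masks_of(n,"pail")[:1]:
        s=P[r["region"].ravel()]; print(n,r["confidence"],r["box"],np.nanmedian(s,0),np.nanpercentile(s,[1,99],axis=0))
        rim=s[(s[:,2]>.078)&(s[:,2]<.09)]
        if len(rim)>30: print(len(rim),circ(rim,.048))
E
```

```text
t 12.6 tcp [0.5318 0.2768 0.1235] yaw 0.0 j [ 0.44  0.35  1.98 -0.    0.82  0.44] F [-0.4 -0.7 -2.3] w 0.0114
delta cm [ 0.02  0.02 -0.65] twist 0.0
wrist 0.81 [188.5, 149.4, 380.8, 337.1] [0.5363004  0.28703305 0.06432115] [[0.46604323 0.24729208 0.01185969]
 [0.59258271 0.33058061 0.14996341]]
1594 (array([0.54546582, 0.27496667, 0.05      ]), np.float64(0.0016683522369255036))
scene 0.91 [321.2, 270.0, 365.5, 303.8] [0.53561366 0.28856088 0.05406375] [[0.46293251 0.24291247 0.00661721]
 [0.59293956 0.33116329 0.144152  ]]
84 (array([0.54477619, 0.27582189, 0.05      ]), np.float64(0.0016386982951075459))
```

View pics/wrist5.png

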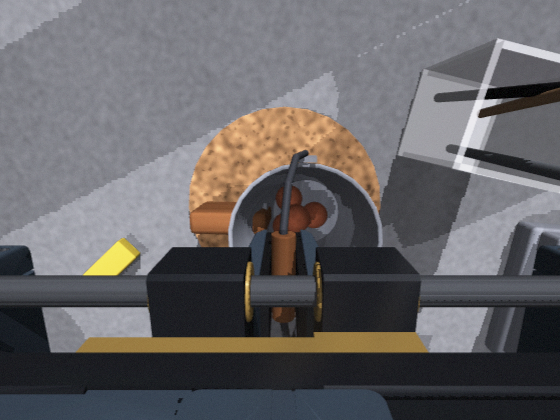

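>>> servo_tool(
  delta_pos=[
    [0, 0, 0.1],
    [0, 0, 0.2],
    [0, 0, 0.3],
    [0, 0, 0.4],
    [0, 0, 0.4],
  ],
  twist=[0, 0, 0, 0, 0],
)

```text
time: 13.42
tcp_pos: [0.5324, 0.2769, 0.1198]
ee_rot: [0.0, 0.707, 0.707, 0.0]
ft_force: [1.1, 0.4, 3.1]
gripper_width: 0.0111
```

>>> servo_tool(
  delta_pos=[
    [0, 0, 0],
    [0, 0.6, -0.1],
    [0, 1.3, -0.1],
    [0, 2.0, 0],
    [0, 2.7, 0.2],
    [0, 3.4, 0.4],
    [0, 4.0, 0.7],
    [0, 4.5, 0.95],
    [0, 5.0, 1.2],
    [0, 5.0, 1.2],
  ],
  twist=[0, 0, 0, 0, 0, 0, 0, 0, 0, 0],
  force=3,
)

```text
time: 14.68
tcp_pos: [0.5817, 0.2767, 0.1069]
ee_rot: [-0.0, 0.707, 0.707, -0.0]
ft_force: [0.9, 0.2, -0.0]
gripper_width: 0.0114
```

```bash
python3 go.py .532 .277 .13 0
python3 - <<'E'
from m import *
for n in ["wrist","scene"]:
    im,d,P=cloud(n,n+"6"); P=P.reshape(-1,3)
    for r in bot.masks_of(n,"pail")[:1]:
        s=P[r["region"].ravel()]; print(n,r["confidence"],r["box"],np.nanmedian(s,0),np.nanpercentile(s,[1,99],axis=0))
        rim=s[(s[:,2]>.078)&(s[:,2]<.09)]
        if len(rim)>30: print(len(rim),circ(rim,.048))
E
```

```text
t 14.68 tcp [0.5817 0.2767 0.1069] yaw -0.0 j [0.41 0.43 1.89 0.   0.82 0.41] F [ 0.9  0.2 -0. ] w 0.0114
delta cm [ 0.03 -4.97 -2.31] twist -0.0
wrist 0.74 [116.0, 150.4, 309.1, 336.8] [0.54192558 0.2899503  0.06364334] [[0.46725295 0.25090209 0.00506329]
 [0.59406517 0.33155108 0.13842766]]
1996 (array([0.55133781, 0.27659318, 0.05      ]), np.float64(0.0015207007605086361))
scene 0.88 [322.1, 273.3, 363.9, 305.8] [0.52109047 0.29115553 0.0526487 ] [[0.46648725 0.25817453 0.00554844]
 [0.59530554 0.32962288 0.11594586]]
93 (array([0.54923851, 0.27558058, 0.05      ]), np.float64(0.0013040207875196193))
```

View pics/wrist6.png

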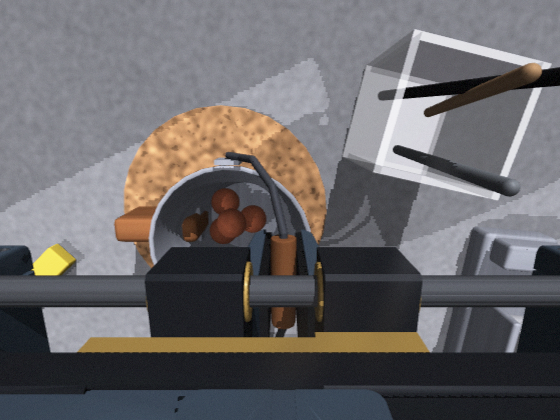

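>>> servo_tool(
  delta_pos=[
    [0, 0, 0],
    [0, 0, 0],
    [0, 0, 0],
    [0, 0, -0.5],
    [0, 0, -2],
    [0, 0, -5],
    [0, 0, -8],
    [0, 0, -10],
    [0, 0, -10],
  ],
  twist=[0, 0, 0, 0, 0, 0, 0, 0, 0],
  jaw=-0.2,
)

```text
time: 16.0
tcp_pos: [0.5826, 0.2771, 0.2092]
ee_rot: [0.001, 0.707, 0.707, 0.001]
ft_force: [-0.2, -0.0, -0.8]
gripper_width: 0.0363
```

```bash
python3 go.py .48 .277 .207 1.571
python3 - <<'E'
from m import *
for n in ["wrist","scene"]:
    im,d,P=cloud(n,n+"7"); P=P.reshape(-1,3)
    for r in bot.masks_of(n,"pail")[:1]:
        s=P[r["region"].ravel()]; print(n,r["confidence"],r["box"],np.nanmedian(s,0),np.nanpercentile(s,[1,99],axis=0))
        rim=s[(s[:,2]>.078)&(s[:,2]<.09)]
        if len(rim)>30: print(len(rim),circ(rim,.048))
    for r in bot.masks_of(n,"lug")[:1]:
        s=P[r["region"].ravel()]; s=s[abs(s[:,2]-.052)<.006]; print("lug",s.mean(0),s.min(0),s.max(0))
    for r in bot.masks_of(n,"mat")[:1]:
        s=P[r["region"].ravel()];s=s[abs(s[:,2]-.004)<.006]; e=cv2.minEnclosingCircle((s[:,:2]*1000).astype(np.float32)); print("mat",e)
E
```

```text
t 16.0 tcp [0.5826 0.2771 0.2092] yaw -0.0 j [0.41 0.3  1.85 0.   0.99 0.41] F [-0.2 -0.  -0.8] w 0.0363
delta cm [-1.000e-02 -1.026e+01  2.000e-01] twist -1.571
wrist 0.77 [162.3, 142.5, 301.0, 275.9] [0.55009169 0.27592856 0.06209013] [[0.46901316 0.22444136 0.00763299]
 [0.59725169 0.33031003 0.13829353]]
1597 (array([0.5512846 , 0.27685683, 0.05      ]), np.float64(0.0015456207306898241))
lug [0.4890401  0.27753418 0.05205124] [0.46315692 0.26811108 0.04609373] [0.52215088 0.28562234 0.05516358]
mat ((533.6106567382812, 277.92388916015625), 86.24139404296875)
scene 0.71 [316.5, 270.2, 365.2, 304.6] [0.5308112  0.28013808 0.05098   ] [[0.45390802 0.23970995 0.00151517]
 [0.6072867  0.32823009 0.29364589]]
142 (array([0.54955459, 0.27636807, 0.05      ]), np.float64(0.0013815231890950913))
lug [0.48608737 0.27694268 0.05212256] [0.4625733  0.26605306 0.0461168 ] [0.5213039  0.28441292 0.05778572]
mat ((531.5618896484375, 279.1501159667969), 85.80142211914062)
```

View pics/wrist7.png

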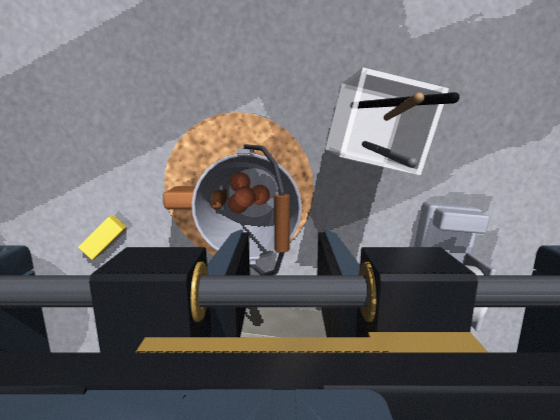

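>>> servo_tool(
  delta_pos=[
    [0, -1, 0],
    [0, -2.5, 0],
    [0, -4.5, 0],
    [0, -6.5, 0],
    [0, -8, 0.5],
    [0, -9, 1.5],
    [0, -9.8, 3],
    [0, -9.95, 4.5],
    [0, -9.95, 5.5],
    [0, -9.95, 6],
    [0, -9.95, 6],
    [0, -9.95, 6],
  ],
  twist=[-0.15, -0.3, -0.45, -0.6, -0.75, -0.9, -1.05, -1.2, -1.35, -1.5, -1.571, -1.571],
  jaw=0.1,
)

```text
time: 17.9
tcp_pos: [0.4822, 0.2767, 0.1472]
ee_rot: [-0.0, 0.0, 1.0, -0.0]
ft_force: [-0.2, -0.5, 0.0]
gripper_width: 0.0501
```

```bash
python3 go.py .483 .277 .011 1.575
python3 - <<'E'
from m import *
for n in ["wrist"]:
    im,d,P=cloud(n,n+"8"); P=P.reshape(-1,3)
    for r in bot.masks_of(n,"lug")[:1]:
        s=P[r["region"].ravel()]; print(r["confidence"],r["box"]);s=s[abs(s[:,2]-.052)<.006]; print("lug",s.mean(0),s.min(0),s.max(0))
E
```

```text
t 17.9 tcp [0.4822 0.2767 0.1472] yaw 1.57 j [ 0.48  0.25  2.06  0.    0.84 -1.09] F [-0.2 -0.5  0. ] w 0.0501
delta cm [-0.08  0.03 13.62] twist -0.005
0.95 [271.3, 184.8, 294.2, 255.9]
lug [0.48687111 0.27662574 0.05217942] [0.46219463 0.26770009 0.04604578] [0.52002438 0.28549256 0.05542656]
```

View pics/wrist8.png

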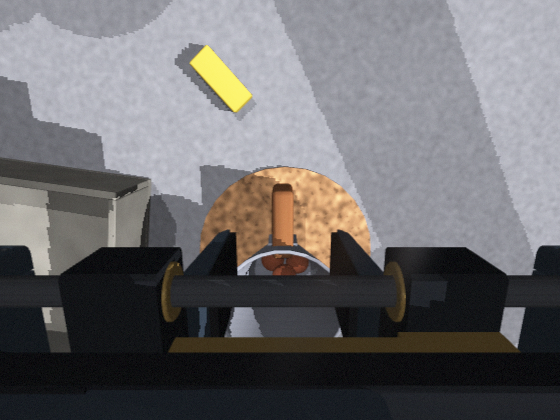

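>>> servo_tool(
  delta_pos=[
    [0, 0, 3],
    [0, 0, 6],
    [0, 0, 9],
    [0, 0, 11],
    [0, 0, 12.3],
    [0, 0, 13],
    [0, 0, 13.3],
    [0, 0, 13.3],
  ],
  twist=[0, 0, 0, 0, 0, 0, 0, 0],
)

```text
time: 19.0
tcp_pos: [0.4826, 0.2769, 0.0148]
ee_rot: [0.0, -0.0, 1.0, 0.0]
ft_force: [0.7, 0.4, -1.2]
gripper_width: 0.0502
```

>>> servo_tool(
  delta_pos=[
    [0, 0, 0],
    [0, 0, 0],
    [0, 0, 0],
    [0, 0, 0],
    [0, 0, 0],
    [0, 0, 0],
  ],
  twist=[0, 0, 0, 0, 0, 0],
  jaw=-1,
  force=60,
)

```text
time: 19.75
tcp_pos: [0.4824, 0.2768, 0.0146]
ee_rot: [0.0, -0.0, 1.0, 0.0]
ft_force: [-1.7, -0.8, 4.2]
gripper_width: 0.0174
```

```bash
python3 go.py .483 .277 .011 1.575
```

```text
t 19.75 tcp [0.4824 0.2768 0.0146] yaw 1.571 j [ 0.48  0.48  2.07  0.    0.59 -1.09] F [-1.7 -0.8  4.2] w 0.0174
delta cm [-0.06  0.02  0.36] twist -0.004
```

>>> servo_tool(
  delta_pos=[
    [0, 0, -0.5],
    [0, 0, -1],
    [0, 0, -2],
    [0, 0, -3],
    [0, 0, -4],
    [0, 0, -4],
  ],
  twist=[0, 0, 0, 0, 0, 0],
)

```text
time: 20.5
tcp_pos: [0.4829, 0.2771, 0.0555]
ee_rot: [0.001, -0.0, 1.0, 0.0]
ft_force: [-0.5, 0.0, -1.8]
gripper_width: 0.0176
```

```bash
python3 go.py .483 .277 .2 1.571
python3 - <<'E'
from m import *
for n in ["scene","wrist"]: cloud(n,n+"9")
im=np.hstack([cv2.imread("pics/wrist9.png"),cv2.resize(cv2.imread("pics/scene9.png")[200:340,240:420],None,fx=3,fy=3)])
cv2.imwrite("pics/c9.png",cv2.resize(im,(800,int(800*im.shape[0]/im.shape[1]))))
E
```

```text
t 20.5 tcp [0.4829 0.2771 0.0555] yaw 1.571 j [ 0.48  0.4   2.07  0.    0.66 -1.09] F [-0.5  0.  -1.8] w 0.0176
delta cm [-3.000e-02  1.000e-02 -1.445e+01] twist 0.0
```

View pics/c9.png

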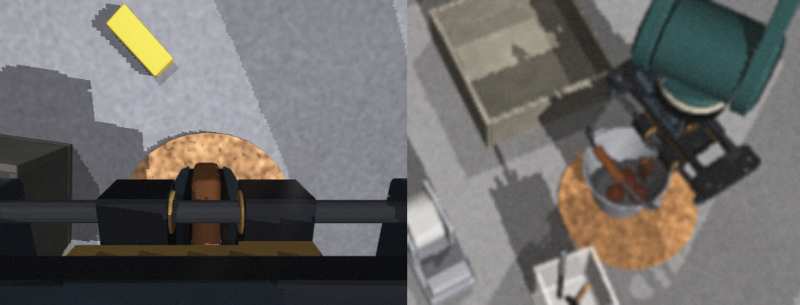

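>>> servo_tool(
  delta_pos=[
    [0, 0, -1.5],
    [0, 0, -4],
    [0, 0, -7],
    [0, 0, -10],
    [0, 0, -12.5],
    [0, -1, -13.7],
    [0, -3, -14],
    [0, -6, -14],
    [0, -9, -14],
    [0, -12, -14],
    [0, -15, -14],
    [0, -18, -14],
    [0, -20.5, -14],
    [0, -22.3, -14],
    [0, -23, -14],
    [0, -23, -14],
    [0, -23, -14],
  ],
  twist=[0, 0, 0, 0, 0, 0, 0, 0, 0, 0, 0, 0, 0, 0, 0, 0, 0],
)

```text
time: 22.72
tcp_pos: [0.4824, 0.0472, 0.1944]
ee_rot: [-0.0, -0.0, 1.0, 0.0]
ft_force: [-0.3, -0.2, -2.4]
gripper_width: 0.0176
```

```bash
python3 go.py .485 .047 .196 1.571
python3 - <<'E'
from m import *
for n in ["scene","top"]: cloud(n,n+"10")
im=np.hstack([cv2.resize(cv2.imread("pics/top10.png")[130:340,160:440],None,fx=2,fy=2),cv2.resize(cv2.imread("pics/scene10.png")[100:310,160:440],None,fx=2,fy=2)])
cv2.imwrite("pics/c10.png",cv2.resize(im,(800,int(800*im.shape[0]/im.shape[1]))))
E
```

```text
t 22.73 tcp [0.4824 0.0472 0.1944] yaw 1.571 j [ 0.05  0.06  2.17  0.    0.91 -1.52] F [-0.3 -0.2 -2.4] w 0.0176
delta cm [-0.26 -0.02 -0.16] twist 0.0
```

View pics/c10.png

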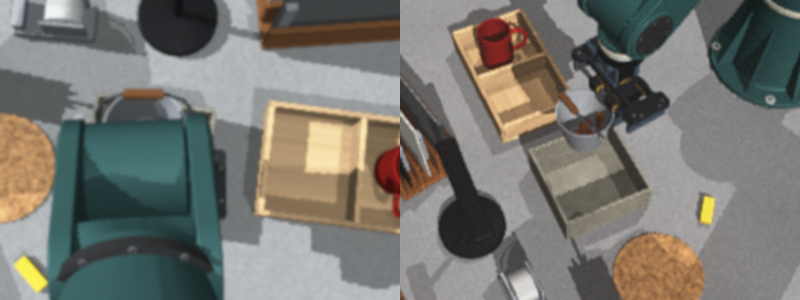

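>>> servo_tool(
  delta_pos=[
    [0, 0, 0],
    [0, 0, 0],
    [0, 0, 0],
    [0, 0, 0],
  ],
  twist=[0, 0, 0, 0],
  force=15,
)

```text
time: 23.32
tcp_pos: [0.4824, 0.0468, 0.1944]
ee_rot: [0.0, -0.0, 1.0, -0.0]
ft_force: [0.3, -0.7, -1.6]
gripper_width: 0.018
```

```bash
python3 go.py .485 .047 .196 1.571
python3 - <<'E'
from m import *
for n in ["scene"]: cloud(n,n+"11")
cv2.imwrite("pics/c11.png",cv2.resize(cv2.imread("pics/scene11.png")[100:310,160:440],None,fx=2,fy=2))
E
```

```text
t 23.32 tcp [0.4824 0.0468 0.1944] yaw 1.571 j [ 0.05  0.06  2.17 -0.    0.91 -1.52] F [ 0.3 -0.7 -1.6] w 0.018
delta cm [-0.26  0.02 -0.16] twist 0.0
```

View pics/c11.png

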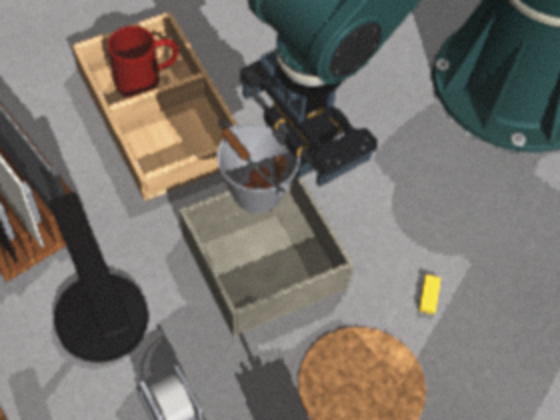

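>>> servo_tool(
  delta_pos=[
    [0, 0, 0],
    [0, 0, 0],
    [0, 0, 0],
  ],
  twist=[0, 0, 0],
  force=8,
)

```text
time: 23.75
tcp_pos: [0.4824, 0.0467, 0.1945]
ee_rot: [0.0, -0.0, 1.0, -0.0]
ft_force: [-0.1, -0.1, -2.8]
gripper_width: 0.0182
```

```bash
python3 go.py .485 .047 .196 1.571
python3 - <<'E'
from m import *
for n in ["scene"]: cloud(n,n+"12")
cv2.imwrite("pics/c12.png",cv2.resize(cv2.imread("pics/scene12.png")[100:310,160:440],None,fx=2,fy=2))
E
```

```text
t 23.75 tcp [0.4824 0.0467 0.1945] yaw 1.571 j [ 0.05  0.06  2.17 -0.    0.91 -1.52] F [-0.1 -0.1 -2.8] w 0.0182
delta cm [-0.26  0.02 -0.15] twist -0.0
```

View pics/c12.png

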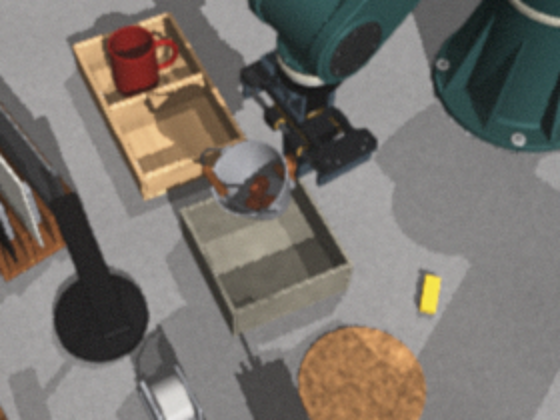

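>>> servo_tool(
  delta_pos=[
    [0, 0, 0],
    [0, 0, 0],
    [0, 0, 0],
    [0, 0, 0],
  ],
  twist=[0, 0, 0, 0],
  force=7,
)

```text
time: 24.3
tcp_pos: [0.4824, 0.0468, 0.1944]
ee_rot: [0.0, -0.0, 1.0, 0.0]
ft_force: [0.9, 0.2, -2.6]
gripper_width: 0.0179
```

```bash
python3 go.py .485 .047 .196 1.571
python3 - <<'E'
from m import *
for n in ["scene"]: cloud(n,n+"13")
cv2.imwrite("pics/c13.png",cv2.resize(cv2.imread("pics/scene13.png")[100:310,160:440],None,fx=2,fy=2))
E
```

```text
t 24.3 tcp [0.4824 0.0468 0.1944] yaw 1.571 j [ 0.05  0.06  2.17  0.    0.91 -1.52] F [ 0.9  0.2 -2.6] w 0.0179
delta cm [-0.26  0.02 -0.16] twist 0.0
```

View pics/c13.png

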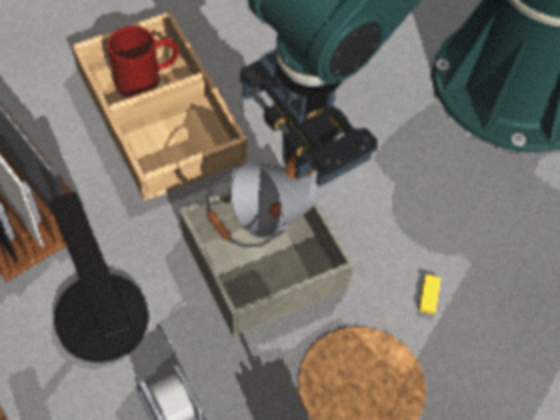

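>>> servo_tool(
  delta_pos=[
    [0, 0, 0],
    [0, 0, 0],
    [0, 0, 0],
    [0, 0, 0],
    [0, 0, 0],
    [0, 0, 0],
  ],
  twist=[0, 0, 0, 0, 0, 0],
  force=5,
)

```text
time: 25.1
tcp_pos: [0.4824, 0.0468, 0.1944]
ee_rot: [-0.0, -0.0, 1.0, -0.0]
ft_force: [-0.7, -0.8, -1.9]
gripper_width: 0.0179
```

```bash
python3 go.py .485 .047 .196 1.571
python3 - <<'E'
from m import *
for n in ["scene"]: cloud(n,n+"14")
cv2.imwrite("pics/c14.png",cv2.resize(cv2.imread("pics/scene14.png")[100:310,160:440],None,fx=2,fy=2))
E
```

```text
t 25.1 tcp [0.4824 0.0468 0.1944] yaw 1.571 j [ 0.05  0.06  2.17 -0.    0.91 -1.52] F [-0.7 -0.8 -1.9] w 0.0179
delta cm [-0.26  0.02 -0.16] twist 0.0
```

View pics/c14.png

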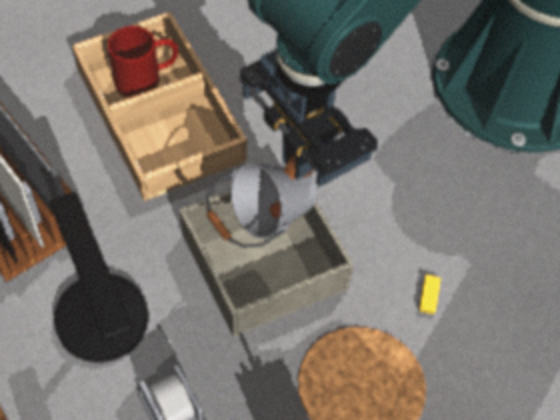

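Run:
```python
from m import *
im,d,P=cloud("scene","scene15"); cv2.imwrite("pics/c15.png",cv2.resize(im[165:245,240:340,::-1],None,fx=7,fy=7,interpolation=cv2.INTER_CUBIC))
for q in ["pail","grip","lug","ball0_center","planter"]:
    for r in bot.masks_of("scene",q)[:4]:
        s=P[r["region"]]; print(q,r["confidence"],r["box"],np.nanmedian(s,0).round(3),np.nanpercentile(s,[2,98],axis=0).round(3).tolist())
hs=cv2.cvtColor(im,cv2.COLOR_RGB2HSV); m=(hs[...,0]<12)&(hs[...,1]>120)
m[:165]=0;m[300:]=0;m[:,:230]=0;m[:,345:]=0
n,l,st,c=cv2.connectedComponentsWithStats(m.astype(np.uint8))
for i in range(1,n):
    if st[i,4]>5: print(st[i],np.nanmedian(P[l==i],0).round(3))
```

```text
pail 0.98 [262.5, 178.5, 316.5, 224.3] [0.53  0.046 0.158] [[0.475, 0.0, 0.118], [0.609, 0.098, 0.211]]
pail 0.56 [297.0, 312.4, 335.6, 363.7] [0.672 0.351 0.06 ] [[0.633, 0.314, 0.001], [0.71, 0.39, 0.142]]
grip 0.6 [267.1, 204.0, 275.1, 220.6] [0.609 0.057 0.163] [[0.604, 0.036, 0.159], [0.612, 0.069, 0.166]]
lug 0.42 [301.8, 180.3, 316.3, 189.7] [0.497 0.052 0.201] [[0.471, 0.04, 0.172], [0.504, 0.06, 0.216]]
planter 0.77 [251.9, 197.5, 335.5, 266.6] [0.549 0.07  0.01 ] [[0.45, -0.044, 0.002], [0.633, 0.148, 0.073]]
planter 0.56 [299.7, 181.3, 315.0, 190.7] [0.497 0.052 0.2  ] [[0.471, 0.041, 0.172], [0.504, 0.06, 0.216]]
planter 0.39 [309.2, 260.8, 374.4, 327.4] [0.532 0.281 0.004] [[0.456, 0.204, -0.001], [0.607, 0.355, 0.009]]
[303 180   5   9  20] [0.499 0.049 0.204]
[296 202   4   6  21] [0.524 0.054 0.138]
[264 208   7   6  11] [0.61  0.042 0.164]
```

View pics/c15.png

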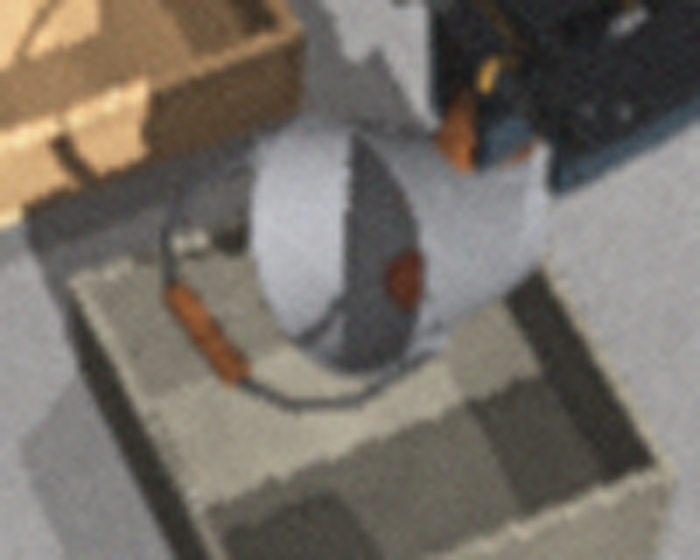

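```bash
cat > tilt.py <<'E'
from m import *
def tilt(n="scene",name=None,px=-.067,pz=.029):
    im,d,P=cloud(n,name or "tmp"); o=bot.get_obs(); g=np.array(o["tcp_pos"])+[0,0,.019]
    r=bot.masks_of(n,"pail")[0]; s=P[r["region"]]; s=s[~np.isnan(s[:,0])]
    best=None
    def loc(q):
        a=s-g; t=q[0]; c,k=np.cos(t),np.sin(t)
        X=c*a[:,0]-k*a[:,2]+q[1]; Z=k*a[:,0]+c*a[:,2]+q[2]; return X,a[:,1],Z
    def f(q):
        X,Y,Z=loc(q); rr=np.hypot(X,Y); dist=np.abs(rr-(.030+.02*Z/.08))
        dist=np.minimum(dist,np.abs(rr-(.027+.02*Z/.08)))+np.maximum(0,Z-.08)+np.maximum(0,-Z)
        return np.append(np.minimum(dist,.01),[(q[1]-px)*2,(q[2]-pz)*2])
    for t0 in np.arange(0,2.2,.1):
        S=least_squares(f,[t0,px,pz],loss="soft_l1",f_scale=.003,diff_step=1e-3)
        if best is None or S.cost<best.cost: best=S
    print("tilt",best.x.round(3),"cost",np.mean(best.fun[:-2]).round(4),"conf",r["confidence"],len(s)); return im,P,best.x
if __name__=="__main__":
    for n in ["scene","top"]: tilt(n)
E
python3 tilt.py
```

```text
tilt [ 1.191 -0.066  0.032] cost 0.0028 conf 0.93 1468
tilt [ 0.739 -0.081  0.03 ] cost 0.0043 conf 0.51 231
```

>>> servo_tool(
  delta_pos=[
    [0, 0, 0],
    [0, 0, 0],
    [0, 0, 0],
    [0, 0, 0],
  ],
  twist=[0, 0, 0, 0],
  force=3,
)

```text
time: 26.15
tcp_pos: [0.4824, 0.0468, 0.1944]
ee_rot: [0.0, -0.0, 1.0, 0.0]
ft_force: [0.4, -0.4, -3.1]
gripper_width: 0.0181
```

```bash
python3 - <<'E'
from tilt import *
im,P,x=tilt("scene"); cv2.imwrite("pics/c16.png",cv2.resize(im[165:265,240:340,::-1],None,fx=5,fy=5,interpolation=cv2.INTER_CUBIC))
E
python3 go.py .485 .047 .196 1.571
```

```text
tilt [ 1.683 -0.071  0.03 ] cost 0.0027 conf 0.65 1001
t 26.25 tcp [0.4824 0.0468 0.1944] yaw 1.571 j [ 0.05  0.06  2.17 -0.    0.91 -1.52] F [ 0.7  0.  -2.7] w 0.0182
delta cm [-0.26  0.02 -0.16] twist 0.0
```

View pics/c16.png

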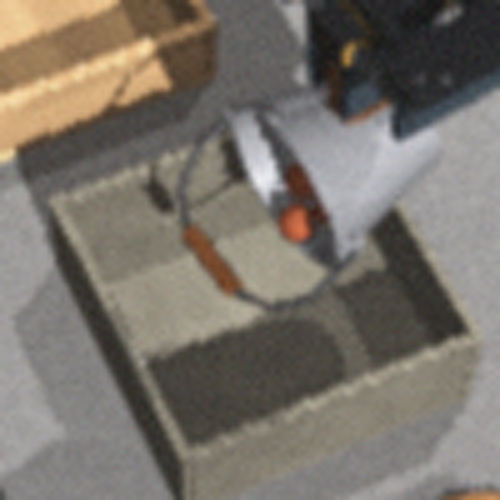

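>>> servo_tool(
  delta_pos=[
    [0, 0, 0],
    [0, 0, 0],
    [0, 0, 0],
    [0, 0, 0],
  ],
  twist=[0, 0, 0, 0],
  force=10,
)

```text
time: 26.75
tcp_pos: [0.4824, 0.0468, 0.1944]
ee_rot: [-0.0, -0.0, 1.0, -0.0]
ft_force: [-0.6, 0.6, -3.1]
gripper_width: 0.0182
```

```bash
python3 - <<'E'
from tilt import *
im,P,x=tilt("scene"); cv2.imwrite("pics/c17.png",cv2.resize(im[165:265,240:340,::-1],None,fx=5,fy=5,interpolation=cv2.INTER_CUBIC))
E
python3 go.py .485 .047 .196 1.571
```

```text
tilt [ 1.68  -0.071  0.03 ] cost 0.002 conf 0.63 1025
t 26.85 tcp [0.4824 0.0468 0.1944] yaw 1.571 j [ 0.05  0.06  2.17 -0.    0.91 -1.52] F [-0.   0.7 -2.3] w 0.0179
delta cm [-0.26  0.02 -0.16] twist -0.0
```

View pics/c17.png

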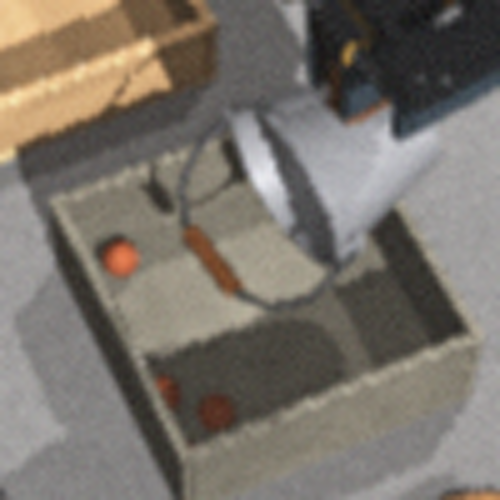

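>>> servo_tool(
  delta_pos=[
    [0, 0, -1],
    [0, 0, -3],
    [0, 0, -5],
    [0, 0, -6],
    [0, 0, -6],
    [0, 0, -6],
  ],
  twist=[0, 0, 0, 0, 0, 0],
  force=25,
)

```text
time: 27.6
tcp_pos: [0.482, 0.0467, 0.2538]
ee_rot: [-0.0, -0.0, 1.0, -0.0]
ft_force: [0.2, -0.0, -1.5]
gripper_width: 0.0178
```

```bash
python3 - <<'E'
from tilt import *
im,P,x=tilt("scene"); cv2.imwrite("pics/c18.png",cv2.resize(im[165:265,240:340,::-1],None,fx=5,fy=5,interpolation=cv2.INTER_CUBIC))
for r in bot.masks_of("scene","ball0_center")[:6]:
    s=P[r["region"]]; print(r["confidence"],r["box"],np.nanmedian(s,0).round(3))
E
python3 go.py .485 .047 .196 1.571
```

```text
tilt [ 1.673 -0.072  0.031] cost 0.002 conf 0.65 1109
t 27.75 tcp [0.482  0.0467 0.2538] yaw 1.571 j [ 0.05 -0.02  2.13  0.    1.03 -1.52] F [-0.2 -0.4 -1.9] w 0.0178
delta cm [-0.3   0.03  5.78] twist -0.0
```

View pics/c18.png

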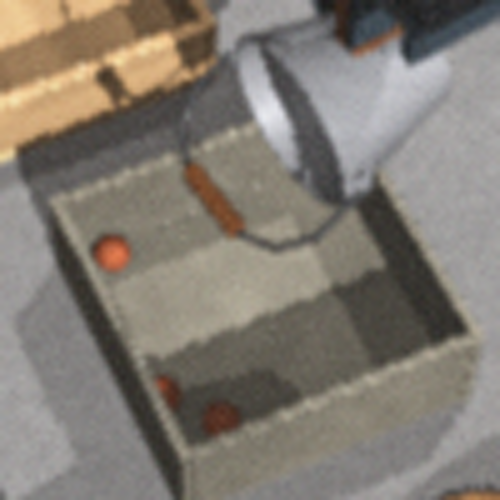

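>>> servo_tool(
  delta_pos=[
    [0, 1, 0],
    [0, 2.5, 0],
    [0, 4, 0],
    [0, 5, 0],
    [0, 5, 0],
  ],
  twist=[0, 0, 0, 0, 0],
)

```text
time: 28.38
tcp_pos: [0.4823, 0.0976, 0.2544]
ee_rot: [-0.0, -0.001, 1.0, -0.0]
ft_force: [-0.1, -0.4, -2.5]
gripper_width: 0.018
```

```bash
python3 - <<'E'
from tilt import *
im,P,x=tilt("scene"); a=cv2.resize(im[165:265,240:340,::-1],None,fx=5,fy=5,interpolation=cv2.INTER_CUBIC)
im,d,P=cloud("wrist","wrist19"); cv2.imwrite("pics/c19.png",a)
E
python3 go.py .485 .047 .196 1.571
```

```text
tilt [ 1.678 -0.071  0.031] cost 0.0023 conf 0.97 1225
t 28.52 tcp [0.4823 0.0966 0.2544] yaw 1.571 j [ 0.15 -0.01  2.12 -0.    1.03 -1.42] F [ 0.5 -0.3 -2.4] w 0.0177
delta cm [-0.27 -4.96  5.84] twist 0.0
```

View pics/c19.png

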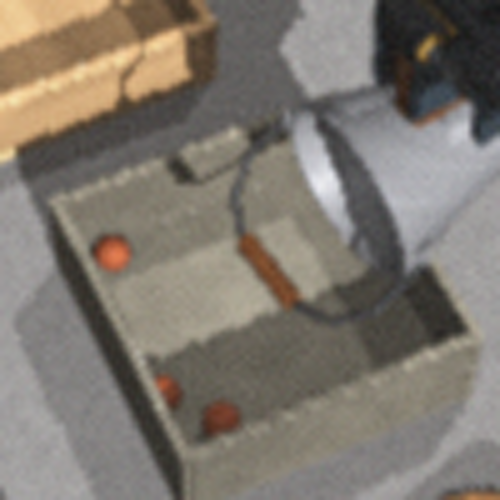

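View pics/wrist19.png

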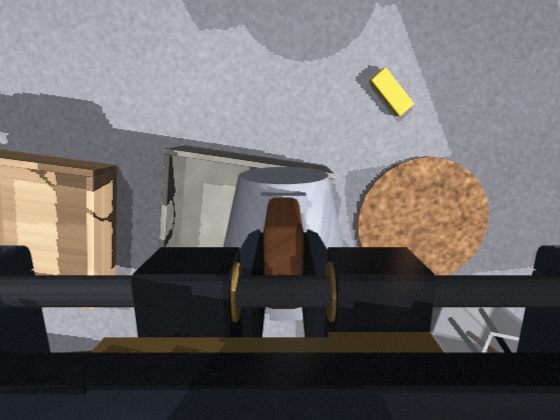

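Run:
```python
from m import *
im,d,P=cloud("top","top20"); cv2.imwrite("pics/c20.png",cv2.resize(im[150:330,150:390,::-1],None,fx=3,fy=3,interpolation=cv2.INTER_CUBIC))
```

```text
(no output)
```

View pics/c20.png

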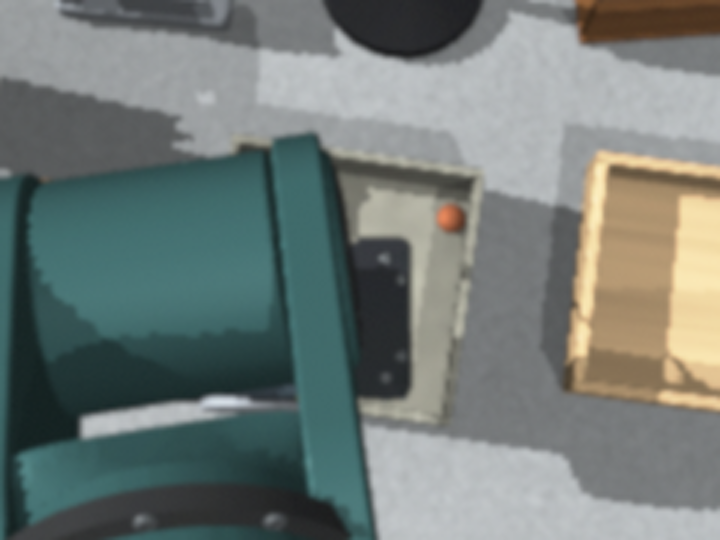

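```bash
python3 go.py .5695 .2395 .254 .785
```

```text
t 28.57 tcp [0.4824 0.0965 0.2544] yaw 1.571 j [ 0.15 -0.01  2.12 -0.    1.03 -1.42] F [-0.4 -0.3 -2.1] w 0.018
delta cm [-8.71 14.3   0.04] twist 0.786
```

>>> servo_tool(
  delta_pos=[
    [-0.3, 0.5, 0],
    [-0.9, 1.5, 0],
    [-1.8, 3, 0],
    [-2.8, 4.6, 0],
    [-3.8, 6.2, 0],
    [-4.8, 7.8, 0],
    [-5.8, 9.4, 0],
    [-6.8, 11, 0],
    [-7.6, 12.5, 0],
    [-8.3, 13.7, 0],
    [-8.7, 14.3, 0],
    [-8.7, 14.3, 0],
    [-8.7, 14.3, 0],
  ],
  twist=[0.03, 0.08, 0.16, 0.25, 0.34, 0.43, 0.52, 0.6, 0.68, 0.75, 0.786, 0.786, 0.786],
)

```text
time: 30.2
tcp_pos: [0.5692, 0.2393, 0.2543]
ee_rot: [-0.0, 0.383, 0.924, -0.0]
ft_force: [0.6, -0.1, -2.3]
gripper_width: 0.0177
```

```bash
python3 go.py .5695 .2395 .11 .785
python3 - <<'E'
from m import *
im,d,P=cloud("top","top21"); a=cv2.resize(im[180:300,200:320,::-1],(400,400),interpolation=cv2.INTER_CUBIC)
im,d,P=cloud("scene","scene21"); b=cv2.resize(im[180:330,230:380,::-1],(400,400),interpolation=cv2.INTER_CUBIC)
cv2.imwrite("pics/c21.png",np.hstack([a,b]))
E
```

```text
t 30.2 tcp [0.5692 0.2393 0.2543] yaw 0.785 j [ 0.36  0.21  1.88 -0.    1.05 -0.43] F [ 0.6 -0.1 -2.3] w 0.0177
delta cm [-1.000e-02  4.000e-02  1.443e+01] twist 0.0
```

View pics/c21.png

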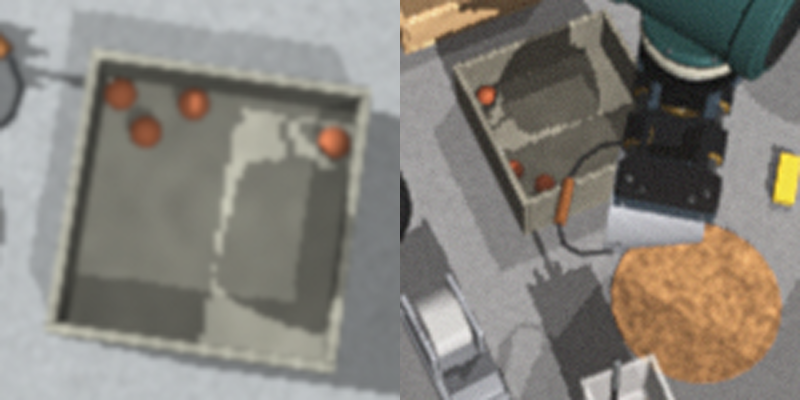

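>>> servo_tool(
  delta_pos=[
    [0, 0, 2],
    [0, 0, 5],
    [0, 0, 8],
    [0, 0, 11],
    [0, 0, 12.7],
    [0, 0, 13.4],
    [0, 0, 13.4],
  ],
  twist=[0, 0, 0, 0, 0, 0, 0],
)

```text
time: 31.18
tcp_pos: [0.5694, 0.2398, 0.1205]
ee_rot: [0.0, 0.383, 0.924, 0.0]
ft_force: [0.3, 0.3, -1.7]
gripper_width: 0.0182
```

```bash
python3 go.py .5695 .2395 .109 .785
python3 - <<'E'
from m import *
im,d,P=cloud("scene","scene22"); b=cv2.resize(im[200:330,260:390,::-1],(520,520),interpolation=cv2.INTER_CUBIC)
cv2.imwrite("pics/c22.png",b)
E
```

```text
t 31.18 tcp [0.5694 0.2398 0.1205] yaw 0.785 j [ 0.36  0.38  1.94 -0.    0.82 -0.42] F [ 0.3  0.3 -1.7] w 0.0182
delta cm [-0.03 -0.02  1.15] twist 0.0
```

View pics/c22.png

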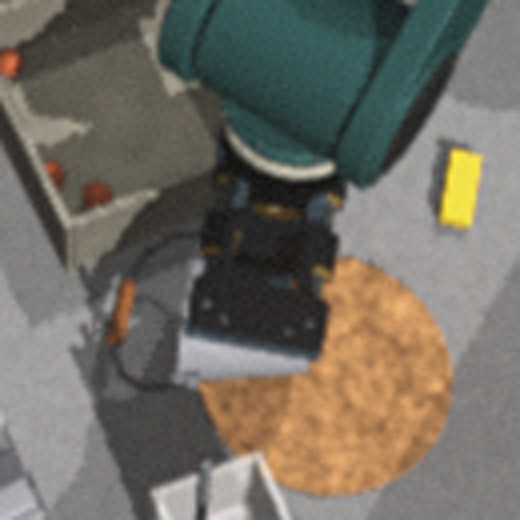

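>>> servo_tool(
  delta_pos=[
    [0, 0, 0.6],
    [0, 0, 1.15],
    [1, 0, 1.5],
    [2.1, 0, 2.05],
    [3.2, 0, 2.7],
    [4, 0, 3.25],
    [5.2, 0, 3.3],
    [6.3, 0, 3.4],
    [6.3, 0, 3.4],
  ],
  twist=[0, 0, 0, 0, 0, 0, 0, 0, 0],
  force=6,
)

```text
time: 32.35
tcp_pos: [0.5239, 0.285, 0.0863]
ee_rot: [-0.0, 0.383, 0.924, -0.0]
ft_force: [-0.5, 0.3, 1.5]
gripper_width: 0.0183
```

```bash
python3 go.py .5695 .2395 .109 .785
python3 - <<'E'
from m import *
im,d,P=cloud("scene","scene23"); b=cv2.resize(im[200:330,260:390,::-1],(520,520),interpolation=cv2.INTER_CUBIC)
cv2.imwrite("pics/c23.png",b)
for r in bot.masks_of("scene","pail")[:1]:
    s=P[r["region"]]; print(r["confidence"],np.nanpercentile(s,[2,98],axis=0).round(3))
E
```

```text
t 32.35 tcp [0.5239 0.285  0.0863] yaw 0.786 j [ 0.46  0.4   1.99  0.    0.75 -0.33] F [-0.5  0.3  1.5] w 0.0183
delta cm [-6.44  0.   -2.27] twist 0.001
```

View pics/c23.png

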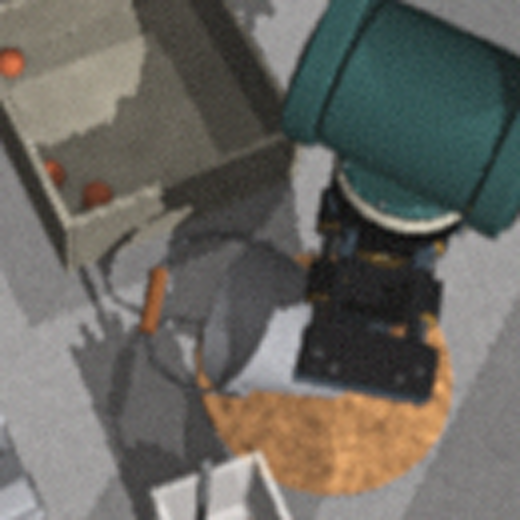

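```bash
sed -i 's/    best=None/    M=R.from_quat(np.roll(o["ee_rot"],-1)).as_matrix(); s=g+np.stack([-(s-g)@M[:,0],(s-g)@M[:,1],s[:,2]-g[2]],1)\n    best=None/' tilt.py
python3 - <<'E'
from tilt import *
im,P,x=tilt("scene")
E
```

```text
tilt [ 1.114 -0.067  0.031] cost 0.002 conf 0.73 933
```

>>> servo_tool(
  delta_pos=[
    [1, 0, 0.25],
    [2, 0, 0.55],
    [2.9, 0, 1],
    [3.8, 0, 1.5],
    [4.6, 0, 2.1],
    [5.4, 0, 2.8],
    [6.1, 0, 3.55],
    [6.75, 0, 4.4],
    [7.15, 0, 5.05],
    [7.5, 0, 5.7],
    [7.8, 0, 6.4],
    [8, 0, 7],
    [8, 0, 7],
  ],
  twist=[0, 0, 0, 0, 0, 0, 0, 0, 0, 0, 0, 0, 0],
)

```text
time: 34.17
tcp_pos: [0.468, 0.3408, 0.0159]
ee_rot: [-0.0, 0.383, 0.924, -0.0]
ft_force: [-0.3, -0.1, -1.5]
gripper_width: 0.0175
```

```bash
python3 go.py .5695 .2395 .109 .785
python3 - <<'E'
from tilt import *
im,P,x=tilt("scene"); b=cv2.resize(im[200:330,260:390,::-1],(520,520),interpolation=cv2.INTER_CUBIC)
cv2.imwrite("pics/c24.png",b)
P=P.reshape(-1,3)
rim=P[(abs(P[:,0]-.53)<.08)&(abs(P[:,1]-.27)<.08)&(P[:,2]>.078)&(P[:,2]<.09)]; print(len(rim),circ(rim,.048))
E
```

```text
t 34.17 tcp [0.468  0.3408 0.0159] yaw 0.785 j [ 0.59  0.5   2.03 -0.    0.62 -0.2 ] F [-0.3 -0.1 -1.5] w 0.0175
delta cm [-1.434e+01  1.000e-02 -9.310e+00] twist 0.0
tilt [ 0.008 -0.067  0.026] cost 0.0035 conf 0.72 1136
175 (array([0.51604016, 0.29274014, 0.05      ]), np.float64(0.0017205291726808765))
```

View pics/c24.png

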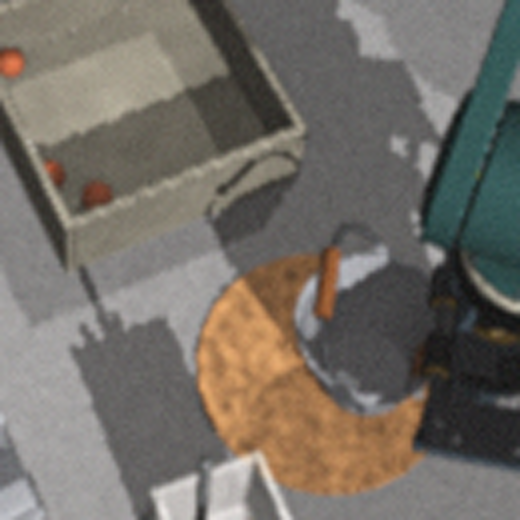

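>>> servo_tool(
  delta_pos=[
    [0, 0, 0.1],
    [0, 0, 0.1],
    [0, 0, 0.1],
    [0, 0, 0.1],
    [0, 0, 0],
  ],
  twist=[0, 0, 0, 0, 0],
  jaw=0.1,
)

```text
time: 34.9
tcp_pos: [0.4683, 0.3409, 0.0165]
ee_rot: [0.0, 0.383, 0.924, -0.0]
ft_force: [-0.5, 0.5, -0.1]
gripper_width: 0.0503
```

>>> servo_tool(
  delta_pos=[
    [0, 0, -0.5],
    [0, 0, -2],
    [0, 0, -5],
    [0, 0, -9],
    [0, 0, -13],
    [2, 0, -16],
    [5, 0, -18],
    [6, 0, -18],
    [6, 0, -18],
  ],
  twist=[0, 0, 0, 0, 0, 0, 0, 0, 0],
)

```text
time: 36.02
tcp_pos: [0.4254, 0.3833, 0.1962]
ee_rot: [-0.0, 0.382, 0.924, -0.0]
ft_force: [-0.1, -0.5, -0.8]
gripper_width: 0.0502
```

```bash
python3 go.py .5695 .2395 .109 .785
python3 - <<'E'
from m import *
for n in ["top","scene"]:
    im,d,P=cloud(n,n+"25"); 
    for q in ["pail","lug","mug","tape","penholder","eraser","mat"]:
        for r in bot.masks_of(n,q)[:1]:
            s=P[r["region"]]; s=s[~np.isnan(s[:,0])]; print(n,q,round(r["confidence"],2),np.median(s,0).round(3),np.percentile(s,[1,99],axis=0).round(3).tolist())
    P=P.reshape(-1,3); rim=P[(abs(P[:,0]-.52)<.07)&(abs(P[:,1]-.29)<.07)&(P[:,2]>.076)&(P[:,2]<.092)]; 
    if len(rim)>20:
        c,e=circ(rim,.048); A=np.c_[rim[:,:2]-c[:2],np.ones(len(rim))]; print(len(rim),c,e,"plane",np.linalg.lstsq(A,rim[:,2],rcond=None)[0])
E
python3 - <<'E'
import cv2,numpy as np
a=cv2.imread("pics/top25.png")[150:340,100:330];b=cv2.imread("pics/scene25.png")[180:340,230:390]
cv2.imwrite("pics/c25.png",np.hstack([cv2.resize(a,(440,363)),cv2.resize(b,(360,363))]))
E
```

```text
t 36.02 tcp [0.4254 0.3833 0.1962] yaw 0.786 j [ 0.69  0.2   2.   -0.    0.93 -0.09] F [-0.1 -0.5 -0.8] w 0.0502
delta cm [-2.035e+01  1.000e-02  8.720e+00] twist 0.001
top pail 0.74 [0.512 0.311 0.052] [[0.445, 0.241, 0.003], [0.564, 0.352, 0.138]]
top lug 0.82 [0.459 0.333 0.051] [[0.441, 0.306, 0.016], [0.492, 0.352, 0.056]]
top mug 0.68 [ 0.52  -0.345  0.054] [[0.456, -0.374, 0.01], [0.557, -0.303, 0.101]]
top tape 0.85 [0.756 0.186 0.046] [[0.732, 0.131, 0.007], [0.795, 0.256, 0.086]]
top penholder 0.56 [0.671 0.354 0.066] [[0.629, 0.307, 0.002], [0.707, 0.385, 0.147]]
top eraser 0.78 [0.372 0.22  0.013] [[0.348, 0.196, -0.001], [0.396, 0.242, 0.018]]
top mat 0.57 [0.546 0.25  0.005] [[0.452, 0.195, 0.001], [0.613, 0.336, 0.009]]
412 [0.51125334 0.29089195 0.05      ] 0.001737578013984175 plane [ 0.00435406 -0.02329466  0.08339475]
scene pail 0.69 [0.49  0.292 0.051] [[0.436, 0.247, 0.001], [0.56, 0.353, 0.138]]
scene lug 0.65 [0.466 0.339 0.048] [[0.444, 0.311, 0.014], [0.493, 0.356, 0.057]]
scene mug 0.77 [ 0.52  -0.325  0.064] [[0.44, -0.382, 0.007], [0.561, -0.299, 0.102]]
scene tape 0.91 [0.77  0.206 0.045] [[0.731, 0.123, -0.001], [0.799, 0.263, 0.086]]
scene penholder 0.87 [0.672 0.349 0.06 ] [[0.617, 0.31, -0.0], [0.711, 0.391, 0.147]]
scene eraser 0.52 [0.373 0.225 0.013] [[0.352, 0.202, 0.004], [0.395, 0.245, 0.018]]
scene mat 0.95 [0.557 0.281 0.004] [[0.484, 0.197, -0.001], [0.614, 0.359, 0.02]]
238 [0.51216989 0.29441674 0.05      ] 0.0017511304052480001 plane [0.0206862  0.00256776 0.08325524]
```

View pics/c25.png

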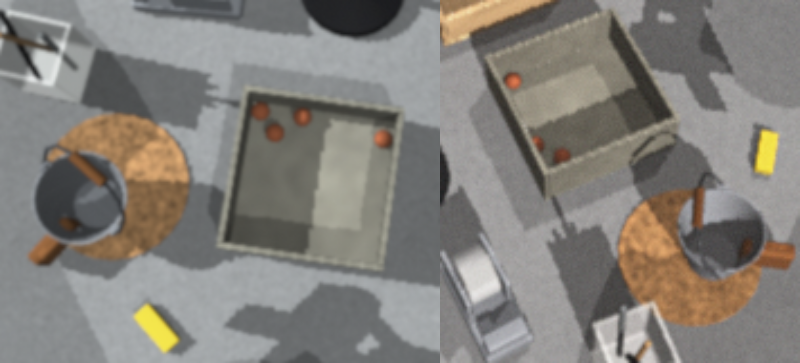

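```bash
python3 -c "
from bench import bot
print(bot.sign_off())"
```

```text
the job is handed in; nothing more can be done
None
```

I lifted the pail out by its bail grip and stood it on the mat with the balls still in it, leaning the bail out of the way. I then pinched the lug, carried the pail over the planter and loosened the grip until it swung to about 1.68 rad and emptied. Last, I rolled it upright against the mat by the lug, let go, and handed the job in at about 36 s.

**Last checks:**
- **Balls:** all four show in the planter in the top view. The scene camera shows only three, and I take the fourth to be hidden by the near wall.
- **Pail:** it stands with its rim level to about 0.02 rad and about 25 mm from the mat's middle (limit 55 mm), with the gripper well clear.
- **Mug, tape dispenser, pen holder, eraser:** they measure where they were at the start.

**One disagreement:** with the pail hanging part-tipped, a tilt reading from the top camera (0.74 rad) did not match the scene camera (1.19 rad). The arm was blocking the top view, so I used the scene value.

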